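Scrape broken pottery into the waste trough

TASK

A glazed saucer has broken on the white tile: slide the cover of the steel waste trough fully open, then take the green-footed scraper from its bamboo rest and, with the scraper held upright and its foot down at the tile, wipe all four shards over the open edge into the trough; never touch a shard with the robot itself. Then set the scraper gently back upright in its rest, without letting it drop, and only after that slide the cover fully shut. Leave the cruet, bowl and sieve where they are.

Things in the scene. Friction and masses are not known exactly. Their poses are not given: they have to be found in the camera images.
- tile (a point): Centre of the top face of the white glazed tile, 60 mm above the table: the flat area on which the shards lie. It belongs to a fixed grey concrete station (170 mm along x). The tile is 150 mm along its x (-75 to 75) and 220 mm along its y (-110 to 110). Steel rails 10 mm wide stand 10 mm above the tile along both x sides and along the +y end; the -y end (y = -110) is open and drops straight into the waste trough. z is up. The station's place and yaw vary.
- trough (a point): Centre of the inner floor of the waste trough, 8 mm above the table, axes parallel to those of the tile, 150 mm from the tile's centre along its -y. Inside it is 150 mm along x and 80 mm along y (from the tile's open edge outward), and its steel walls are 42 mm deep. Fixed to the station.
- cover (a joint): Sliding aluminium cover plate (170 x 89 x 6 mm, its top 2 mm below the tile's top) of the waste trough: 0 m = fully shut (as it starts), 0.085 m = fully open. It opens in a straight line along the tile's -y, away from the tile, against about 1.5 N of friction, and stays where it is left.
- cover_grip (a point): Grip point on the dark wooden handle bar of the cover; it moves with the cover and has the tile's axes. The bar is 70 mm along x, 14 mm thick along y (pinch it across y) and rises 36 mm from the cover plate; this point is 24 mm above the plate's top and 12 mm below the bar's top, in the middle of the bar.
- scraper_mid (a point): Centre (half-way up, 34.5 mm above its underside) of the loose scraper block: overall 69 mm high, about 110 to 225 g. Its green foot is 110 mm along x, 30 mm along y and 22 mm high; above it stands a dark wooden handle 70 mm along x, 24 mm thick along y (pinch it across y), from 22 to 69 mm above the underside. z is up as it stands. Wipe along its y.
- rest: Fixed shallow bamboo tray in which the scraper stands at the start, long sides parallel: 144 mm along x, 64 mm along y, 13 mm high, walls 5 mm, inner floor 5 mm above the table, 134 x 54 mm inside. Origin at the centre of its underside.
- shard0: Loose terracotta shard with a blue glazed face, about 30 x 25 mm and 7 mm thick, 12 g. Origin at the centre of its underside.
- shard1: Loose terracotta shard with a blue glazed face, about 30 x 25 mm and 7 mm thick, 12 g. Origin at the centre of its underside.
- shard2: Loose terracotta shard with a blue glazed face, about 30 x 25 mm and 7 mm thick, 12 g. Origin at the centre of its underside.
- shard3: Loose terracotta shard with a blue glazed face, about 30 x 25 mm and 7 mm thick, 12 g. Origin at the centre of its underside.
- cruet: Bystander: green glass cruet with a steel cap, 56 mm across, 140 mm tall. Origin at the centre of its underside.
- bowl: Bystander: acacia bowl, 130 mm across, 50 mm high. Origin at the centre of its underside.
- sieve: Bystander: small stainless sieve, 120 mm across, 50 mm high, with a 140 mm handle along its -y. Origin at the centre of its underside.
- scraper: The scraper block itself (see scraper_mid); this origin is at the centre of the underside of its foot, axes as scraper_mid.

How it is judged:
By the outcome, as a careful person would: the job done as asked, in the order asked, and still so for the second after the job is handed in, with the robot touching nothing.
It also fails if it takes over 72 s, if anything falls off the work surface, if the arm or the gripper's body presses on something with over 40 N, if the wrist force passes 120 N, or if a joint passes its speed limit or range.

ROBOT

A 6-joint arm with a two-finger parallel gripper is mounted at the origin on the work surface. World frame = base frame: x ahead of the robot, y to its left, z up, the work surface at z = 0. Lengths are in mm, angles in rad, forces in N, time in s.
With the tool pointing down it reaches from about 275 to 825 mm from the base axis. Payload 5.2 kg.
Tool frame: the origin (TCP) lies at the very end of the fingers, on their centre line; the grasp point (between the pads) lies 19 mm behind it; z points along the fingers, y is the direction in which the jaws open and shut (so a half turn about z gives the same grasp; the last joint's range is limited). The gripper opens to 93 mm and grips with 3 to 60 N. Pads are 15 mm wide; open, the fingers measure 128 mm over their backs; the gripper's body (75 mm by 188 mm) begins 65 mm behind the grasp point.
Start: joints at [1.093, 0.259, 1.535, -0, 1.348, -0.203], TCP at [149.223, 529.375, 218.653] pointing down, gripper open.
Joint ranges: [-3.14, 3.14], [-0.91, 2.08], [0.19, 2.58], [-1.22, 4.36], [0.22, 2.71], [-3.12, 3.12]. Speed limits (rad/s): [2.57, 2.57, 3.14, 3.14, 3.14, 3.14].

INTERFACE

Orientations are given as [roll, pitch, yaw] about the fixed x, y, z axes, in that order (R = Rz(yaw) Ry(pitch) Rx(roll)).
In Python, from bench import robot gives the robot as it stands. The module is installed in compiled form; this text tells all that it offers. Calls block until the motion is done:
- robot.move_ptp(position, orientation): joint-space move of the TCP to a pose.
- robot.move_linear(position, ori=None, speed=150, f_stop=None): straight line of the TCP; ori=None keeps the orientation; speed is the mean speed in mm/s. With f_stop (N) it stops when the force on the tool has changed by that much, and returns True; else False.
- robot.move_j(angles): joint-space move.
- robot.move_gripper(opening): opening from 0.0 (shut) to 1.0 (fully open); the grip force is fixed at half the most; returns when the fingers have stopped.
- robot.sleep(seconds).
- robot.inverse_kinematics(position, orientation): joint angles nearest the present ones, or None.
- robot.get_image(name): name is "side" or "top" or "wrist"; returns a dict with "img" (384x512x3 uint8, blue, green, red), "fovy" (degrees; the focal length in pixels is half the picture's height over the tangent of half this angle, whatever the lens; pixels are square), "cx", "cy" (the principal point, pixels), "eye" and "orientation" of the camera in the world. Camera axes: x right, y down, z forward; pixel columns grow to the right and rows downward; lengths in mm; the calibration is good to about 2 mm. The wrist camera is an equidistant fisheye: a pixel r from the principal point sees the ray r / f radians off the axis. A picture is of the moment at which its call begins. There is no depth.
A pose or a line that the arm cannot do raises robot.MotionError and nothing moves.
- robot.hand_in(): hands the job in, once; it reports no verdict.
Readings, each from a call of its own:
- robot.current_t(): time.
- robot.current_qpos(): joint angles.
- robot.current_joint_vel(): joint speeds.
- robot.current_joint_efforts(): joint torques, N m.
- robot.current_tcp_pos(): TCP position.
- robot.current_eef_rot(): TCP orientation.
- robot.current_contact_force(): force on the tool from outside, world axes, zero at the start.
- robot.current_ft_torque(): the same for the moment, N m.
- robot.current_gripper_width(): opening from 0.0 (shut) to 1.0 (fully open).
Only numpy, scipy, OpenCV 4.12 (cv2) and the standard library are available. Lean on these libraries where they do the work, as an engineer would, in place of code of your own. Each camera call takes 0.05 s, during which the arm holds its last target. There are 200 camera calls.

## Working session

There is one attempt and no reset: what is moved stays moved. The work goes in short steps, each a Python script; the robot and the scene stay as the last script left them, time stands still between calls to the robot, and variables do not carry over. Pictures are saved under pics/ and viewed, about 8 in all and at most 12, crops included, and the job is handed in when it is done.

```bash
mkdir -p pics; ls; python3 - <<'E'
from bench import robot
import cv2,pickle
for n in("top","side"):
    d=robot.get_image(n); cv2.imwrite(f"pics/{n}0.png",d["img"]); pickle.dump(d,open(f"{n}0.pkl","wb"))
    print(n,d["fovy"],d["cx"],d["cy"],d["eye"],d["orientation"])
print(robot.current_t(),robot.current_eef_rot())
E
```

```text
pics
top 52.839326635927144 253.73446787321802 191.39705711270048 [ 365.44892445  -57.87910139 1093.198561  ] [-2.98390077 -0.00339262 -1.55576957]
side 46.670603919812486 254.93030223047467 187.24263207770463 [ -62.31958404 -710.56671315 1136.38408199] [-2.44591893 -0.013567   -0.72611141]
0.1 [-3.13995413e+00 -3.38889251e-04  2.86678031e+00]
```

View pics/top0.png

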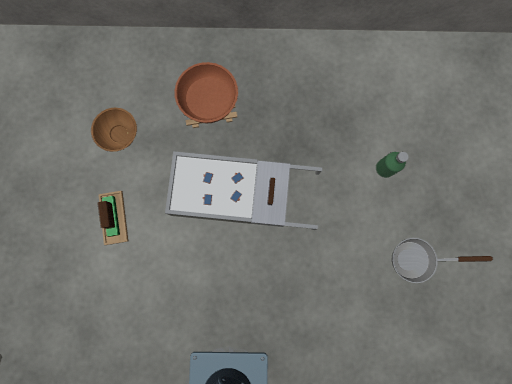

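View pics/side0.png

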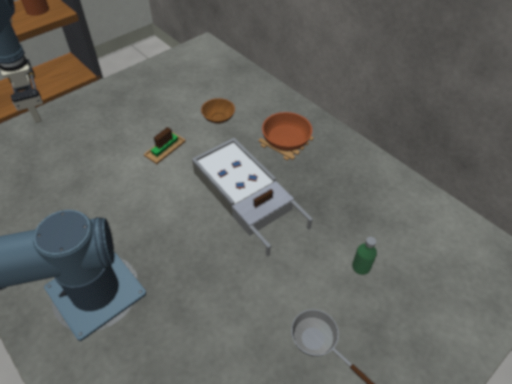

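Top view: tile (172–256, 155–218), cover handle (271,191), scraper and rest (113,217), shards about (208–238, 178–200). The side view agrees, and the arm is clear of the scene. Next I'll turn these pixels into positions.

```bash
cat > h.py <<'E'
import numpy as np,cv2,pickle
from scipy.spatial.transform import Rotation as R
def ray(d,uv):
    uv=np.atleast_2d(np.asarray(uv,float)); f=d["img"].shape[0]/2/np.tan(np.radians(d["fovy"])/2)
    p=(uv-[d["cx"],d["cy"]])/f
    if d.get("fish"):
        r=np.linalg.norm(p,axis=1,keepdims=True); v=np.c_[p/np.maximum(r,1e-9)*np.sin(r),np.cos(r)]
    else: v=np.c_[p,np.ones(len(p))]
    return R.from_euler("xyz",d["orientation"]).apply(v)
def onz(d,uv,z):
    v=ray(d,uv); e=np.asarray(d["eye"]); return (e+v*((z-e[2])/v[:,2])[:,None])[:,:2]
def blobs(m,amin=15):
    n,l,s,c=cv2.connectedComponentsWithStats(m.astype(np.uint8))
    return [np.argwhere(l==i)[:,::-1] for i in range(1,n) if s[i,4]>=amin]
def rect(d,pix,z):
    """min-area rectangle, on plane z, of a blob's pixels: centre, sizes (long,short), angle of the long axis"""
    (c,s,a)=cv2.minAreaRect(onz(d,pix,z).astype(np.float32)); a=np.radians(a)
    if s[0]<s[1]: s=s[::-1]; a+=np.pi/2
    return np.round(c,1),np.round(s,1),round((a+np.pi/2)%np.pi-np.pi/2,4)
def masks(img):
    h,s,v=[x.astype(int) for x in cv2.split(cv2.cvtColor(img,cv2.COLOR_BGR2HSV))]
    return dict(white=(v>200)&(s<40),green=(h>50)&(h<85)&(s>120)&(v>60),brown=(h<20)&(s>90)&(v<90),blue=(h>95)&(h<125)&(s>70),
                bamboo=(h>8)&(h<25)&(s>60)&(v>110))
def load(n): 
    d=pickle.load(open(n,"rb")); d["fish"]="wrist" in n; return d
E
python3 - <<'E'
from h import *
Z=dict(white=60,green=27,brown=94,blue=67,bamboo=13)
for n in("top0.pkl","side0.pkl"):
    d=load(n); print(n)
    for k,m in masks(d["img"]).items():
        for b in blobs(m,12):
            lo,hi=b.min(0),b.max(0)
            print(k,len(b),lo,hi,*rect(d,b,Z[k]), *( [rect(d,b,74)[0]] if k=="brown" else []))
E
```

```text
top0.pkl
green 47 [112 196] [117 234] [463.5 324.3] [107.1   4.5] 0.1809
brown 256 [177  65] [204 115] [808.5 126.3] [148.5  56.2] -0.2044 [817.4 130. ]
brown 254 [ 93 110] [115 148] [691.3 351.2] [107.5  49.5] -0.1283 [697.9 359.4]
brown 109 [268 178] [274 203] [ 527.6 -104.5] [67.6 10.8] -0.0849 [ 530.8 -105.4]
brown 332 [ 98 201] [114 228] [459.5 323.4] [71.6 33.4] 0.212 [461.3 331. ]
brown 153 [458 256] [491 261] [ 360.4 -625.4] [84.4 11.6] -1.5196 [ 360.2 -636.8]
blue 50 [204 173] [211 181] [565.8  66.8] [24.1 14.6] -0.2829
blue 53 [232 173] [242 182] [566.7 -12.6] [23.4 15.9] -0.915
blue 53 [231 191] [240 200] [516.5  -9.9] [23.9 15.7] -0.5744
blue 53 [205 195] [210 203] [506.1  64.7] [21.9 13.4] 0.0328
blue 244 [209 369] [248 383] [60.8 -3. ] [97.3 32.9] -1.5568
bamboo 2389 [174  62] [237 126] [830.1  86.7] [194.5 187.9] 0.1831
bamboo 985 [ 91 107] [136 151] [715.5 351.4] [132.2 129. ] -0.7262
bamboo 528 [ 99 191] [126 244] [457.8 335.2] [143.9  63.8] 0.1862
side0.pkl
white 1636 [200 145] [270 200] [540.1  47.6] [208.8 135.8] 1.4842
green 142 [152 135] [176 154] [454.2 326.6] 
[... 1320 characters left out ...]
 [ 69 320] [ 77 334] [-96.4 -96. ] [36.8 17. ] 1.1756
blue 13 [ 91 323] [ 97 328] [ -54.8 -123.6] [16.1  7.3] -1.3052
bamboo 1003 [13  0] [74 33] [ 500.7 1521.9] [304.9 285.4] 1.5632
bamboo 1621 [33 53] [94 98] [357.  973.1] [228.9 224. ] 1.5689
bamboo 443 [ 0 78] [ 16 117] [150.2 966.8] [248.9  57.1] 1.1946
bamboo 22 [202  98] [222 105] [737.2 425.9] [87.2 17.5] -0.2006
bamboo 301 [207  99] [234 119] [731.3 347.8] [126.3  80. ] 0.204
bamboo 1111 [262 112] [312 146] [850.6 114.9] [186.3 185. ] -0.7363
bamboo 215 [144 136] [184 162] [453.  330.3] [149.8  65.2] 0.1572
bamboo 60 [259 138] [269 146] [732.8 118.1] [50.8 25.3] 1.3473
bamboo 129 [277 150] [299 159] [760.1  15.8] [78.  43.8] -0.7127
```

```bash
python3 - <<'E'
from h import *
from bench import robot
d=load("top0.pkl"); hsv=cv2.cvtColor(d["img"],cv2.COLOR_BGR2HSV)
print(hsv[187,190],hsv[187,265],hsv[156,200])
for b in blobs((hsv[...,2]>185)&(hsv[...,1]<50),300): print("tile",len(b),b.min(0),b.max(0),*rect(d,b,60))
pi=np.pi
for n,p,y in(("wristS",[458,330,230],pi+.186),("wristC",[528,-95,250],pi-.086)):
    robot.move_ptp(p,[pi,0,y]); w=robot.get_image("wrist"); w["fish"]=True
    pickle.dump(w,open(n+".pkl","wb")); cv2.imwrite(f"pics/{n}.png",w["img"])
    print(n,robot.current_t(),robot.current_qpos().round(3) if hasattr(robot.current_qpos(),'round') else robot.current_qpos(),w["eye"],w["orientation"],w["fovy"],w["cx"],w["cy"])
a=cv2.hconcat([cv2.imread("pics/wristS.png"),cv2.imread("pics/wristC.png")]); cv2.imwrite("pics/w1.png",cv2.resize(a,(800,300)))
E
```

```text
[ 98   5 195] [111  16 162] [107  12 147]
tile 3899 [170 157] [256 217] [542.1  50.8] [218.  146.8] 1.4863
wristS 1.525 [ 0.428  0.277  1.482  0.     1.383 -1.329] [376.91367    315.6343862  394.87288587] [ 2.84185158e+00 -3.61437628e-04  1.75638510e+00] 65.70646984690485 255.42929149650345 191.8522794029138
wristC 3.1583 [-0.384  0.215  1.515  0.     1.412 -1.871] [446.4185638  -86.69810111 414.91108298] [ 2.84145245e+00 -9.27003366e-04  1.48545688e+00] 65.70646984690485 255.42929149650345 191.8522794029138
```

View pics/w1.png

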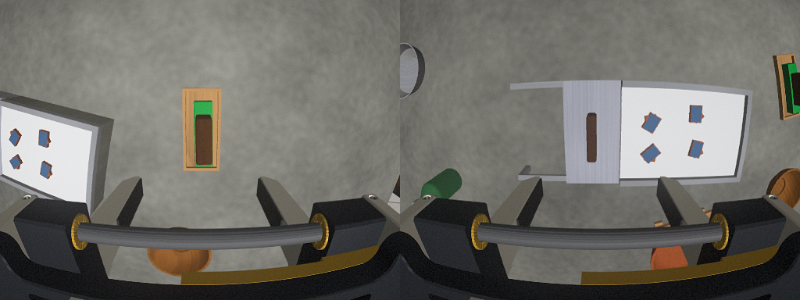

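The wrist views show the scraper in its rest at (203,130) in the left half of the picture. In the right half they show the cover handle (591,137) and the tile with four shards (640–700, 115–155).

```bash
python3 - <<'E'
from h import *
Z=dict(green=27,brown=74,blue=67,bamboo=13,tile=60)
for n in("wristS.pkl","wristC.pkl"):
    d=load(n); print(n); m=masks(d["img"]); m["brown"]=m["brown"]&(np.arange(384)[:,None]<220)
    hsv=cv2.cvtColor(d["img"],cv2.COLOR_BGR2HSV); m["tile"]=(hsv[...,2]>205)&(hsv[...,1]<40); m["scr"]=(m["green"]|m["brown"]|m["bamboo"]); Z["scr"]=13
    for k in m:
        if k=="white": continue
        for b in blobs(m[k][:215],60):
            print(k,len(b),b.min(0),b.max(0),*rect(d,b,94 if k=="brown" and n=="wristC.pkl" else Z[k]))
E
```

```text
wristS.pkl
green 556 [248 130] [271 213] [462.6 337.5] [109.3  28.8] 0.1988
brown 806 [250 147] [270 210] [459.  336.5] [73. 22.] 0.1966
blue 125 [ 12 167] [ 23 185] [516.7 -10.8] [25.  17.1] -0.5919
blue 169 [ 50 168] [ 59 187] [506.6  64.7] [25.2 16.5] -0.0251
blue 111 [ 13 200] [ 25 214] [566.7 -13.6] [25.1 17.1] -0.9522
bamboo 2946 [233 112] [283 214] [456.  333.6] [138.2  64.5] 0.181
tile 6305 [  1 136] [117 214] [535.4  48.2] [215.6 130.1] 1.4905
scr 4311 [233 112] [283 214] [456.  333.6] [138.2  64.5] 0.181
wristC.pkl
green 313 [494  81] [511 145] [461.9 335.7] [112.   32.9] 0.2457
brown 303 [477  71] [490 152] [461.  218.7] [111.    8.6] 0.1875
brown 171 [501  93] [511 131] [458.6 265.3] [54.8 23.8] 0.0262
blue 236 [373 136] [386 155] [506.7  63.5] [24.5 17.6] -0.084
blue 277 [311 146] [332 169] [517.4 -11.7] [25.2 16.9] -0.6042
blue 216 [371 181] [387 201] [566.6  65. ] [24.9 17.4] -0.2866
blue 247 [310 187] [332 207] [567.3 -14.6] [25.  16.8] -0.8995
bamboo 685 [482  68] [511 153] [460.1 332.5] [145.  64.] 0.1733
tile 13586 [282 112] [440 214] [535.   49.4] [218.6 133.5] 1.4836
scr 1519 [477  68] [511 153] [460.1 331.9] [144.9  83.5] 0.1846
```

```bash
python3 - <<'E'
from h import *
S=load("wristS.pkl");C=load("wristC.pkl"); T=load("top0.pkl")
hsv=cv2.cvtColor(C["img"],cv2.COLOR_BGR2HSV); print(hsv[175,244], hsv[150,244])
m=(hsv[...,0]<20)&(hsv[...,1]>60)&(hsv[...,2]<130); m[:,:225]=0; m[:,265:]=0
for b in blobs(m[:225],60): print("coverbar",len(b),b.min(0),b.max(0),*rect(C,b,94))
m=(hsv[...,2]>205)&(hsv[...,1]<40)
for b in blobs(m[:240],900): print("tile",len(b),b.min(0),b.max(0),*rect(C,b,60))
m=masks(S["img"]); s=(m["green"]|m["brown"]|m["bamboo"])[:232,225:292]
for b in blobs(s,600): print("rest",len(b),*rect(S,b+[225,0],13))
for k,z in(("green",27),("green",5),("brown",74)):
  for b in blobs(m[k][:235,225:292],100): print(k,len(b),b.min(0),b.max(0),*rect(S,b+[225,0],z))
mt=masks(T["img"])["green"]
E
```

```text
[ 8 77 76] [ 3 83 80]
coverbar 682 [239 148] [250 206] [ 527.9 -105.7] [67.  12.5] -0.0907
tile 15248 [282 112] [440 227] [542.6  48.8] [218.6 148.6] 1.4854
rest 4495 [458.9 334.2] [144.2  64.5] 0.181
green 556 [ 23 130] [ 46 213] [462.6 337.5] [109.3  28.8] 0.1988
green 556 [ 23 130] [ 46 213] [467.8 338.8] [115.8  30.6] 0.1988
brown 806 [ 25 147] [ 45 210] [459.  336.5] [73. 22.] 0.1966
```

Views agree within 1–2 mm:
- **Tile:** (542.4, 49.3), yaw −0.086.
- **Cover bar:** (527.9, −105.3).
- **Rest:** (458.5, 334.5), yaw 0.183.
- **Scraper:** (461.8, 337), yaw 0.198.

The measured sizes also match the given ones. I'll open the cover first.

```bash
cat >> h.py <<'E'
pi=np.pi; YT=-.086; TILE=np.array([542.4,49.3])
ex=np.array([np.cos(YT),np.sin(YT)]); ey=np.array([-np.sin(YT),np.cos(YT)])
def tw(x,y,z): return [*(TILE+x*ex+y*ey),z]       # tile frame xy, world z
def tl(p): p=np.asarray(p)[:2]-TILE; return np.round([p@ex,p@ey],1)
OT=[pi,0,pi+YT]
E
python3 - <<'E'
from h import *
from bench import robot
g=[527.9,-105.3]; print("bar in tile",tl(g))
robot.move_gripper(.5)
robot.move_ptp([*g,130],OT)
print(robot.move_linear([*g,63],speed=80,f_stop=8))
robot.move_gripper(0); print("w",robot.current_gripper_width(),robot.current_contact_force())
y0=tl(robot.current_tcp_pos())[1]
p=[*(np.array(g)-88*ey),63]
print("stop",robot.move_linear(p,speed=50,f_stop=18),robot.current_contact_force(),"travel",tl(robot.current_tcp_pos())-[0,y0])
robot.move_gripper(.5); p=list(robot.current_tcp_pos()); p[2]=170; robot.move_linear(p)
print(robot.current_t(),p)
d=robot.get_image("top"); cv2.imwrite("pics/top1.png",cv2.resize(d["img"][120:270,80:400],(800,375)))
E
```

```text
bar in tile [  -1.2 -155.3]
False
w 0.14878511780529585 [-2.40727255 -4.65757852  0.80326688]
stop True [-0.14299757  1.04499308  2.58083555] travel [ -0.9 -84.9]
9.5333 [np.float64(520.8435114592236), np.float64(-190.5552310321444), 170]
```

View pics/top1.png

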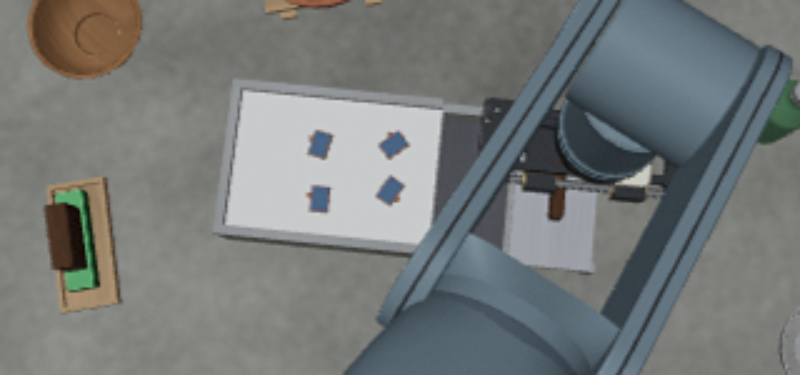

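The cover is open: the plate has left the trough, travel was 84.9 mm and it stopped at the end stop. The shards haven't moved. Scraper next.

```bash
python3 - <<'E'
from h import *
from bench import robot
s=[461.8,337]; o=[pi,0,pi+.198]
robot.move_ptp([*s,140],o); robot.move_gripper(.65)
print(robot.move_linear([*s,32],speed=80,f_stop=8))
f0=np.array(robot.current_contact_force())
robot.move_gripper(0); print("w",robot.current_gripper_width()*93,robot.current_tcp_pos())
robot.move_linear([*s,170],speed=100); robot.sleep(.2)
print("lift dF",np.array(robot.current_contact_force())-f0,robot.current_gripper_width()*93,robot.current_ft_torque())
# over tile +y end, then down
robot.move_ptp(tw(0,88,170),OT)
d=robot.get_image("wrist"); cv2.imwrite("pics/w2.png",d["img"])
print(tl(robot.current_tcp_pos()),robot.current_t())
E
```

```text
False
w 23.86132093023988 [461.79651183 337.02921253  31.99506952]
lift dF [ 0.62266662 -0.83577402 -3.08570732] 23.927506439608564 [-0.02624864 -0.00013036 -0.01977793]
[-0.7 89.3] 16.825
```

View pics/w2.png

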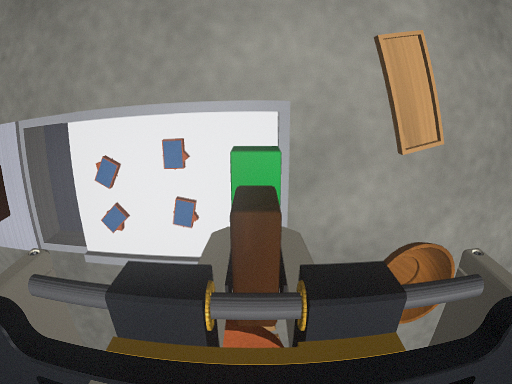

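Width 23.9 mm (handle is 24) and about 3 N of lift show the scraper is held squarely. The shards span tile x from about −37 to +30, so I'll wipe at x = −4.

```bash
python3 - <<'E'
from h import *
from bench import robot
for p in([506.7,63.8],[517.3,-11.7],[566.6,65],[567.3,-14.6]): print(tl(p),end=" ")
robot.move_linear(tw(-4,82,110),OT,speed=120)
r=robot.move_linear(tw(-4,82,84),speed=20,f_stop=4); z=robot.current_tcp_pos()[2]
print("\ncontact",r,z,tl(robot.current_tcp_pos()))
z+=.4; robot.move_linear(tw(-4,82,z),speed=20)
f0=np.array(robot.current_contact_force())
print(robot.move_linear(tw(-4,-118,z),speed=55,f_stop=25),tl(robot.current_tcp_pos()),robot.current_tcp_pos()[2],np.array(robot.current_contact_force())-f0)
robot.sleep(.3)
robot.move_linear(tw(-4,-60,z+1),speed=80)
robot.move_linear(tw(-4,60,170),speed=200)
d=robot.get_image("wrist"); cv2.imwrite("pics/w3.png",d["img"])
print(robot.current_gripper_width()*93,robot.current_t())
E
```

```text
[-36.8  11.4] [-19.8 -62.9] [22.8 17.7] [ 30.3 -61.5] 
contact True 86.9545076749691 [-4.1 82. ]
False [  -4.  -117.9] 87.36367686812608 [-0.25386496  0.70084172 -3.86850407]
23.492229540092126 24.65
```

View pics/w3.png

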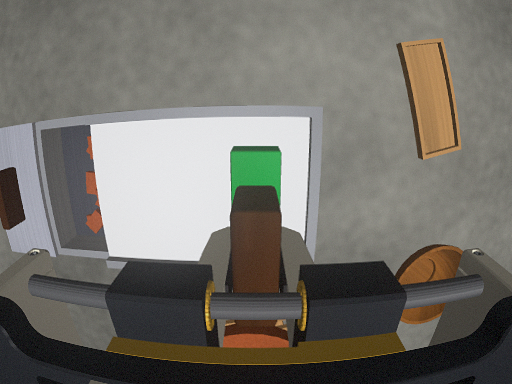

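The tile is clear. Three shards are visible in the trough at (92,150), (92,183) and (95,220); I'll look for the fourth from elsewhere. Next the scraper goes back, and I'll check the contact height before letting go.

```bash
python3 - <<'E'
from h import *
from bench import robot
s=[460.3,335.6]; o=[pi,0,pi+.19]
robot.move_ptp([*s,150],o); robot.sleep(.3)
robot.move_linear([*s,38],speed=80); robot.sleep(.3)
d=robot.get_image("wrist"); d2=robot.get_image("top")
r=robot.move_linear([*s,29.5],speed=8,f_stop=3)
print(r,robot.current_tcp_pos(),robot.current_contact_force(),robot.current_gripper_width()*93,robot.current_t())
a=cv2.resize(d2["img"][120:270,90:310],(587,400)); b=cv2.resize(d["img"],(213,160)); b=cv2.copyMakeBorder(b,0,240,0,0,cv2.BORDER_CONSTANT)
cv2.imwrite("pics/p4.png",cv2.hconcat([a,b])); cv2.imwrite("pics/p4w.png",d["img"])
E
```

```text
True [460.3268072  335.60911388  31.97978636] [0.08388124 0.32286537 5.20194242] 23.847903751136663 28.6
```

View pics/p4.png

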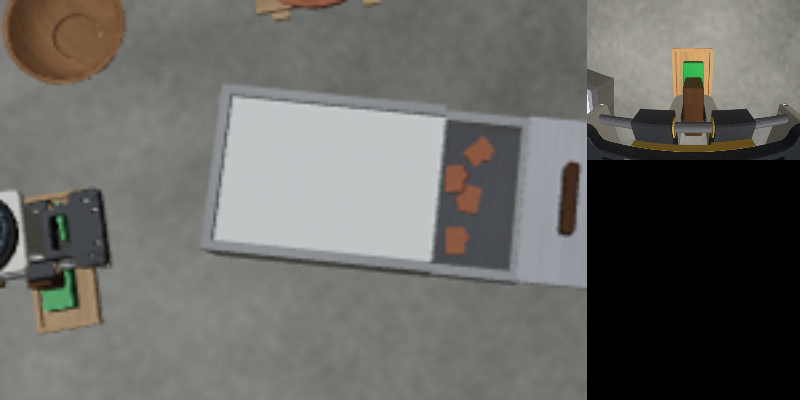

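All four shards are lying in the trough, at (455–485, 150–240) in the crop, and the tile is clear. The scraper touched down at TCP z = 31.98, the same height I picked it up at. I'll release it, check that it stands, then shut the cover.

```bash
python3 - <<'E'
from h import *
from bench import robot
p=list(robot.current_tcp_pos()); robot.move_gripper(.65); robot.sleep(.2)
robot.move_linear([p[0],p[1],150],speed=100)
d=robot.get_image("wrist"); d["fish"]=True; m=masks(d["img"])
for k,z in(("green",27),("brown",74)):
    for b in blobs(m[k][:240],150): print(k,len(b),b.min(0),b.max(0),*rect(d,b,z))
cv2.imwrite("pics/w5.png",d["img"])
g=tw(-1.2,-240.2,0)[:2]
robot.move_gripper(.5); robot.move_ptp([*g,130],OT); robot.sleep(.2)
print(robot.move_linear([*g,63],speed=80,f_stop=8),robot.current_tcp_pos())
robot.move_gripper(0); print("w",robot.current_gripper_width()*93); y0=tl(robot.current_tcp_pos())[1]
print("stop",robot.move_linear([*(np.array(g)+88*ey),63],speed=50,f_stop=18),"travel",tl(robot.current_tcp_pos())-[0,y0],robot.current_contact_force())
robot.move_gripper(.5); p=list(robot.current_tcp_pos()); robot.move_linear([p[0],p[1],170])
robot.move_ptp([350,-330,250],OT)
d=robot.get_image("top"); pickle.dump(d,open("top2.pkl","wb")); cv2.imwrite("pics/top2.png",d["img"])
for b in blobs(masks(d["img"])["brown"],60): print(b.min(0),b.max(0),*rect(d,b,94))
print(robot.current_t())
E
```

```text
green 701 [241 132] [270 182] [431.5 330.2] [50.4 28.6] 0.1788
brown 416 [242 154] [268 237] [456.3 326.3] [76.4 20.2] -0.0927
False [ 520.96926231 -190.16433682   63.47976495]
w 14.181633520882624
stop True travel [-1.3 84.1] [ 0.07172495 -1.38608895  3.13599259]
[177  69] [191 114] [798.3 137. ] [129.7  35.6] -0.0012
[ 93 110] [111 147] [691.5 355.7] [104.3  39.3] -0.1068
[268 178] [274 203] [ 527.6 -104.5] [67.6 10.8] -0.0849
[ 99 202] [114 228] [458.  321.6] [69.6 33.6] 0.1927
39.5583
```

View pics/top2.png

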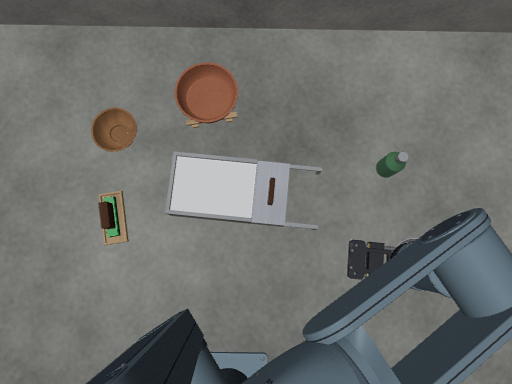

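View pics/w5.png

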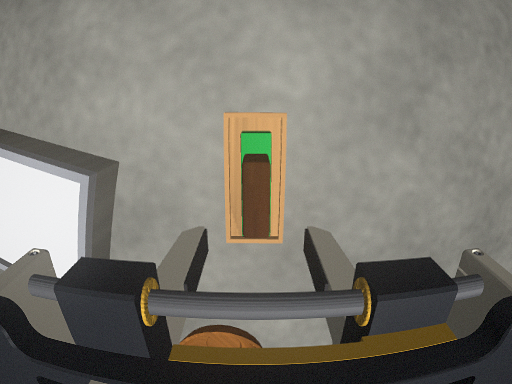

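Bar pixels match the start, and the scraper stands inside the rest. The arm hides the sieve, so I'll move clear, compare with the first picture, and hand in if it all matches.

```bash
python3 - <<'E'
from h import *
from bench import robot
robot.move_ptp([330,-150,300],OT)
d=robot.get_image("top"); a=load("top0.pkl")["img"].astype(int); b=d["img"].astype(int)
D=np.abs(a-b).max(2)
for n,(x0,x1,y0,y1) in dict(cover=(257,295,150,230),bowl=(88,140,104,155),cruet=(372,410,148,180),sieve=(388,496,235,285),scraper=(95,130,188,246),tile=(165,256,150,222)).items(): 
    r=D[y0:y1,x0:x1]; print(n,r.max(),(r>25).sum())
m=masks(d["img"])["blue"][145:230,160:330]; print("blue",m.sum())
print(robot.current_contact_force(),robot.current_t())
cv2.imwrite("pics/top3.png",d["img"])
E
```

```text
cover 9 0
bowl 9 0
cruet 8 0
sieve 82 18
scraper 122 245
tile 147 380
blue 10
[-0.24513234 -1.34226395 -0.41404917] 40.3833
```

View pics/top3.png

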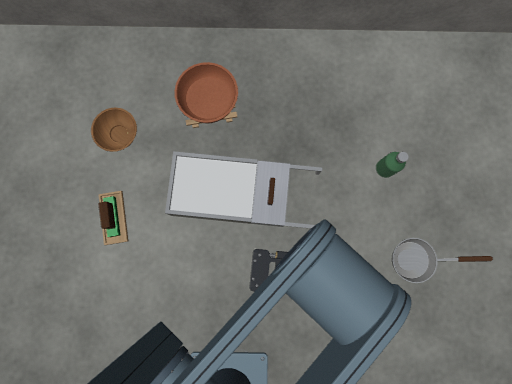

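Cover, bowl and cruet are unchanged to the pixel. The 18 changed pixels in the sieve window are probably the arm's edge at its corner, as the sieve looks to be in the same place. The tile is clear.

```bash
python3 -c "
from bench import robot
print(robot.hand_in(),robot.current_t())"
```

```text
the job is handed in; nothing more can be done
the job is handed in; nothing more can be done
```

The job is handed in at about 40 s of robot time. I opened the cover, wiped all four shards into the trough in one pass, stood the scraper back in its rest, and then shut the cover.

**What the last checks showed**
- **Cover:** it opened 84.9 mm, up to its end stop. Shutting it measured only 84.1 mm at the stop, 0.8 mm less, but the cover area in the final picture matches the first one to the pixel.
- **Shards:** all four were seen lying in the trough before the cover was shut, and the tile is clear.
- **Scraper:** it touched the tile at the expected height, and I wiped with the foot 0.4 mm above that point. It touched down in the rest at the same height I picked it up from before I let go. It stands upright inside the tray, within a few mm of where it started.
- **Bystanders:** the bowl and cruet are unchanged to the pixel. The sieve looks to be in the same place; 18 pixels changed in its window, probably the arm's edge.

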